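# Stack the hub parts on a square gang shaft

## Task

Rebuild the square-shaft gang on the green stand: thread the rust-brown toothed wheel first, then the red torque arm, then the yellow end collar, each hub up and fully home with no gap beneath it. The shaft is clamped at an unknown turn, so feel for (or look for) the angle at which each square bore slips over it; lower each part in the grip rather than letting it drop down the shaft, let go of it, and leave everything else on the bench where it is.

Things in the scene. Friction and masses are not known exactly. Their poses are not given: they have to be found in the camera images.
- stand: green stand, fixed to the bench at a different place each time: base plate 130 x 130 x 12 mm with a round boss 66 mm in diameter in its middle, whose flat top is the seat, 40 mm above the bench. Origin: centre of the underside, z up. A steel shaft stands upright on its axis: 28 x 28 mm square up to 74 mm above the seat, then a round pilot 21 mm in diameter and 10 mm long.
- seat (a point): centre of the seat, on the shaft's axis, 40 mm above the bench. The wheel's origin is here when it is home, the torque arm's 40 mm and the end collar's 64 mm above.
- shoulder (a point): on the shaft's axis, top of the square, 74 mm above the seat (pilot top 84 mm above). The square's turn is NOT tied to this or the stand's yaw: any angle, fixed, not reported. A bore more than about 6 degrees off passes the pilot but rests here on the square's corners; turned right it slides on down with 1.5 mm clearance a side. The fit repeats every 90 degrees.
- wheel: rust-brown toothed wheel, goes on FIRST: flat star 10 mm thick, 146 mm over its eight teeth, with a square hub 48 x 48 mm that rises to 40 mm; square through bore 31 mm, its sides parallel to the hub's sides and to the body's x and y. About 0.75 kg. Lies hub up. Origin: centre of the underside, z up along the bore.
- torque_arm: red oblong torque arm, goes on SECOND: plate 130 (x) x 50 (y) x 8 mm with a square hub 48 x 48 mm in its middle that rises to 24 mm; square through bore 31 mm, parallel to the hub's sides and to x and y. About 0.5 kg. Lies hub up. Origin: centre of the underside, z up along the bore. It may point to any of the shaft's four sides.
- collar: yellow end collar, goes on LAST: square flange 78 x 78 x 6 mm with a square hub 48 x 48 mm that rises to 28 mm; square through bore 31 mm, parallel to the hub's sides and to x and y. About 0.4 kg. Lies hub up. Origin: centre of the underside, z up along the bore.
- hammer: hammer lying on the bench to the robot's right, leave alone; origin under its middle
- wrench: wrench lying on the bench to the robot's left, leave alone; origin under its middle
- grease_can: blue can 70 mm in diameter, 110 mm tall, leave alone; origin: centre of its underside
- oil_bottle: black bottle with a red cap, 60 mm in diameter, 170 mm tall, leave alone; origin: centre of its underside
- wood_block: wooden block 100 x 50 x 45 mm, leave alone; origin: centre of its underside
- bolt_tin: open steel bowl 90 mm in diameter, 50 mm tall, leave alone; origin: centre of its underside

How it is judged:
By the outcome, as a careful person would: the job done as asked, in the order asked, and still so for the second after the job is handed in, with the robot touching nothing.
It also fails if it takes over 72 s, if anything falls off the work surface, if the arm or the gripper's body presses on something with over 40 N, if the wrist force passes 120 N, or if a joint passes its speed limit or range.

## Robot

A 6-joint arm with a two-finger parallel gripper is mounted at the origin on the work surface. World frame = base frame: x ahead of the robot, y to its left, z up, the work surface at z = 0. Lengths are in mm, angles in rad, forces in N, time in s.
With the tool pointing down it reaches from about 275 to 750 mm from the base axis. Payload 10.2 kg.
Tool frame: the origin (TCP) lies midway between the tips of the shut fingers; the grasp point (between the pads) lies 19 mm behind it; z points along the fingers, y is the line along which they close (so a half turn about z gives the same grasp; the last joint's range is limited). The gripper opens to 85 mm and grips with 20 to 120 N. Pads are 22 mm wide; open, the fingers measure 114 mm over their backs; the gripper's body (76 mm by 85 mm) begins 54 mm behind the grasp point. The pads swing forward as they close: fully open they stand 13 mm farther back than shut.
Start: joints at [-1.418, 0.313, 1.498, -0, 1.331, -0.223], TCP at [192.672, -488.374, 231.294] pointing down, gripper open.
Joint ranges: [-2.94, 2.94], [-0.97, 2.17], [0.19, 2.56], [-1.23, 4.37], [0.02, 3.11], [-2.88, 2.88]. Speed limits (rad/s): [2.39, 2.39, 3.01, 3.14, 3.14, 3.14].

## Interface

Orientations are given as a unit quaternion [w, x, y, z].
In Python, from rig import ctrl gives the robot as it stands.
- The arm moves only by the tool arm_command, never from a script. Its argument "increments" is a list of rows, each an object with "dr": the turn, a rotation vector about the tool's x, y, z in units of pi/4 rad (1.0 is pi/4 rad), a list of three; "offset": the shift along the tool's x, y, z in units of 120 mm (1.0 is 120 mm), a list of three; "hand": the opening, from -1 (shut) to 1 (fully open). A call has 1 to 8 rows; each row shifts and turns the commanded pose from where the row before left it, along the tool's axes as they then stand; what a row does not reach is not made up. A row lasts 1/10 s, in which the tool goes at most 50 mm and 8.59 degrees, less where a joint would pass 70% of its speed; a pose out of reach is approached as far as the arm can. A call with a number of a shift or a turn outside -1 to 1 is refused whole. A call with a gripper value outside its range is refused whole. The fingers move at their own pace and stop on an object; "grip_force" is the grip in N (left out, the last holds). Time passes only in rows, so rows that do not move let the fingers close. It gives the time, the measured TCP pose, the force, the opening and the grip force at its end, in the units of the state.
- ctrl.sense(): the state, without advancing time (a new reading comes with each control period).
- ctrl.capture(name): name is "side" or "top"; returns the picture (420x560x3 uint8, red, green, blue); there is no depth.
- ctrl.camera_info(name): a dict with "K" (3x3 intrinsics, pixels), "dist" ([k1, k2, p1, p2, k3] as OpenCV has them; the pictures are not rectified), "R" (3x3) and "t" (3): a world point X has camera coordinates R X + t. Camera axes: x right, y down, z forward; pixel columns grow to the right and rows downward; lengths in mm; the calibration is good to about 2 mm. A picture is of the moment at which its call begins. camera_info takes no time and is no camera call.
- ctrl.finish_job(): hands the job in; it is judged then, once.
The state is a dict: "time_s": time; "joints": joint angles; "dq": joint speeds; "tau": joint torques, N m; "eef_pos": TCP position; "ee_rot": TCP orientation; "force": force on the tool from outside, world axes, zero at the start; "wrist_torque": the same for the moment, N m; "grip_width": opening from 0.0 (shut) to 1.0 (fully open); "grip_force": force on a finger pad.
Only numpy, scipy, OpenCV 4.12 (cv2) and the standard library are available. Lean on these libraries where they do the work, as an engineer would, in place of code of your own. Each camera call takes 0.05 s, during which the arm holds its last target. There are 200 camera calls.

## Working session

There is one attempt and no reset: what is moved stays moved. The work goes in short steps, Python scripts to look and compute and a tool call to move; the robot and the scene stay as the last step left them, time stands still between calls to the robot, and variables do not carry over. Pictures are saved under pics/ and viewed, at most 10 in all, crops included, and the job is handed in when it is done.

Besides the shell and the picture viewer there is one more tool, called after ">>>" as name([rows], argument=value, ...), one row to a line, values as JSON. arm_command: Moves the arm, as the interface text tells. Shifts and turns lie within -1 to 1; 1 stands for 120 mm of shift or pi/4 rad of turn. Its arguments: {"type":"object","properties":{"increments":{"type":"array"},"grip_force":{"type":"number"}},"required":["increments"]}

```bash
ls; mkdir -p pics
python3 - <<'E'
from rig import ctrl
import cv2,numpy as np
np.set_printoptions(precision=4,suppress=True)
for n in("top","side"):
    im=ctrl.capture(n);cv2.imwrite(f"pics/{n}0.png",im[:,:,::-1]);c=ctrl.camera_info(n);print(n,c)
print(ctrl.sense())
E
```

```text
pics
top {'K': array([[425.609 ,   0.    , 283.2668],
       [  0.    , 425.609 , 214.3777],
       [  0.    ,   0.    ,   1.    ]]), 'dist': array([-0.0596,  0.    ,  0.    ,  0.    ,  0.    ]), 'R': array([[ 0.0036, -1.    ,  0.0018],
       [-0.9834, -0.0038, -0.1814],
       [ 0.1814, -0.0011, -0.9834]]), 't': array([  10.609 ,  558.8019, 1198.3833])}
side {'K': array([[404.1034,   0.    , 285.1837],
       [  0.    , 404.1034, 207.9981],
       [  0.    ,   0.    ,   1.    ]]), 'dist': array([0.0055, 0.    , 0.    , 0.    , 0.    ]), 'R': array([[-0.9986, -0.0526,  0.0088],
       [-0.0446,  0.7322, -0.6796],
       [ 0.0293, -0.679 , -0.7335]]), 't': array([ 551.9822,   84.1972, 1168.4497])}
{'time_s': 0.1, 'joints': array([-1.4184,  0.3134,  1.4984, -0.    ,  1.331 , -0.2234]), 'dq': array([-0.0019, -0.0009, -0.0007,  0.0015, -0.0005, -0.0011]), 'tau': array([  0.0023, -41.2903, -26.014 ,  -0.0002,   0.003 ,  -0.    ]), 'eef_pos': array([ 192.6264, -488.1238,  230.8037]), 'ee_rot': array([-0.0006,  0.9824,  0.1868,  0.    ]), 'force': array([-0.6023, -0.3321,  0.0736]), 'wrist_torque': array([ 0.0534,  0.021 , -0.0077]), 'grip_force': 0.0, 'grip_width': 1.0010510418651113}
```

View pics/top0.png

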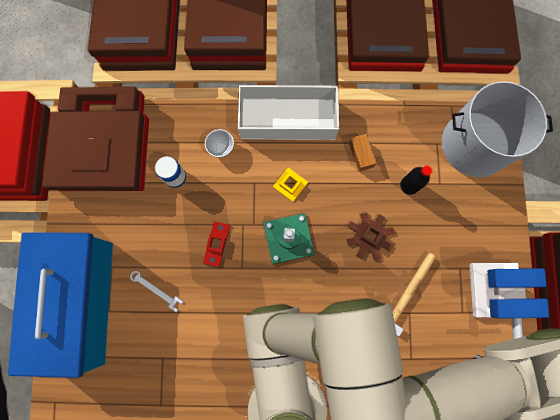

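View pics/side0.png

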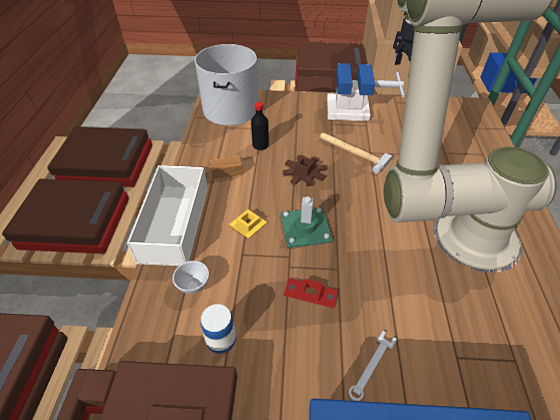

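```bash
cat > h.py <<'E'
import cv2,numpy as np
from rig import ctrl
np.set_printoptions(precision=2,suppress=True)
def cast(n,px,z):
    c=ctrl.camera_info(n);R,t=np.array(c["R"]),np.array(c["t"])
    u=cv2.undistortPoints(np.float64(px).reshape(-1,1,2),np.array(c["K"]),np.array(c["dist"])).reshape(-1,2)
    d=np.c_[u,np.ones(len(u))]@R; C=-R.T@t
    return (C+d*((z-C[2])/d[:,2])[:,None])[:,:2]
def hsv(im): return cv2.cvtColor(im,cv2.COLOR_RGB2HSV).astype(int)
def big(m):
    cs,_=cv2.findContours(m.astype(np.uint8),cv2.RETR_EXTERNAL,cv2.CHAIN_APPROX_NONE)
    return max(cs,key=cv2.contourArea).reshape(-1,2)
def rect(n,m,z):
    # boundary at pixel edges: use upscaled mask
    k=4; M=cv2.resize(m.astype(np.uint8)*255,None,fx=k,fy=k,interpolation=cv2.INTER_LINEAR)>127
    p=(big(M)+.5)/k-.5
    return cast(n,p,z)
E
cat > m.py <<'E'
from h import *
im={n:cv2.imread(f"pics/{n}0.png")[:,:,::-1].copy() for n in("top","side")}
roi={"top":dict(red=(190,210,245,275),yel=(265,160,320,210),whl=(335,200,410,270),grn=(255,205,325,275)),
"side":dict(red=(270,265,350,315),yel=(220,200,275,245),whl=(275,145,335,195),grn=(270,190,340,255))}
zz=dict(red=8,yel=6,whl=10,grn=12)
for n in im:
    H=hsv(im[n]);h,s,v=H[...,0],H[...,1],H[...,2]
    for k,(a,b,c,d) in roi[n].items():
        m=dict(red=((h<6)|(h>174))&(s>150)&(v>60),yel=(h>22)&(h<34)&(s>150)&(v>60),whl=((h<9)|(h>174))&(s>90)&(v<125),grn=(h>60)&(h<95)&(s>70))[k]
        r=np.zeros_like(m);r[b:d,a:c]=1
        P=rect(n,m&r,zz[k]).astype(np.float32); (x,y),w,ang=cv2.minAreaRect(P)
        print(n,k,(m&r).sum(),"c",np.array([x,y]),"size",np.array(w),"ang",round(ang,1),"mincirc",cv2.minEnclosingCircle(P))
out=[]
for n in("top","side"):
    row=[]
    for k,(a,b,c,d) in roi[n].items():
        cx,cy=(a+c)//2,(b+d)//2
        row.append(cv2.resize(im[n][cy-33:cy+33,cx-33:cx+33],(396,396),interpolation=cv2.INTER_CUBIC))
    print({k:((a+c)//2-33,(b+d)//2-33) for k,(a,b,c,d) in roi[n].items()})
    g=np.vstack([np.hstack(row[:2]),np.hstack(row[2:])]); g=cv2.resize(g,(600,600),interpolation=cv2.INTER_AREA)
    cv2.imwrite(f"pics/{n}_crop.png",g[:,:,::-1])
E
python3 m.py
```

```text
top red 608 c [476.84 215.06] size [ 55.9  133.15] ang 76.7 mincirc ((477.12713623046875, 216.158203125), 69.833984375)
top yel 435 c [663.22  -8.09] size [79.94 79.21] ang 52.6 mincirc ((662.4736328125, -7.859365463256836), 54.062110900878906)
top whl 1046 c [ 501.62 -249.83] size [139.28 137.98] ang 82.0 mincirc ((501.50079345703125, -249.5515899658203), 73.20175170898438)
top grn 1593 c [494.12  -3.37] size [130.78 130.51] ang 12.5 mincirc ((493.2370300292969, -2.3158645629882812), 89.42959594726562)
side red 890 c [476.1  210.44] size [ 65.48 133.17] ang 77.1 mincirc ((477.1417236328125, 214.02915954589844), 69.74677276611328)
side yel 196 c [676.02 -18.5 ] size [78.55 48.46] ang 51.8 mincirc ((675.72998046875, -18.57822608947754), 43.981056213378906)
side whl 641 c [ 502.89 -249.02] size [145.55 139.06] ang 83.8 mincirc ((501.90155029296875, -249.67996215820312), 76.9683837890625)
side grn 1293 c [493.99  -1.28] size [131.17 137.01] ang 12.5 mincirc ((494.0186767578125, -0.5631541013717651), 92.03853607177734)
{'red': (184, 209), 'yel': (259, 152), 'whl': (339, 202), 'grn': (257, 207)}
{'red': (277, 257), 'yel': (214, 189), 'whl': (272, 137), 'grn': (272, 189)}
```

View pics/top_crop.png

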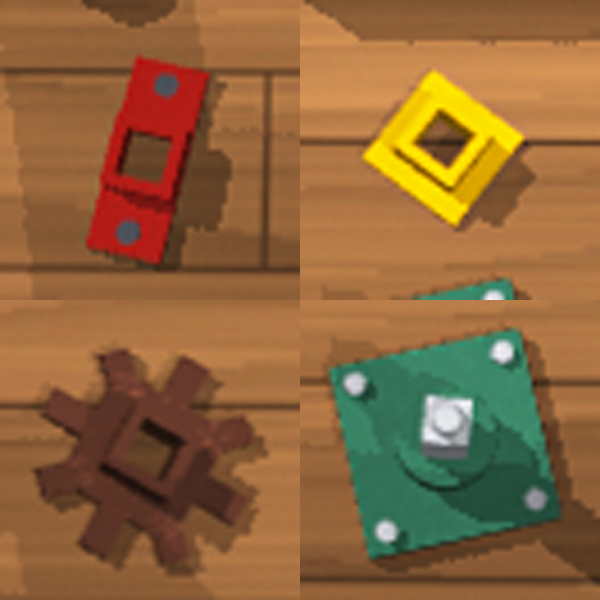

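View pics/side_crop.png

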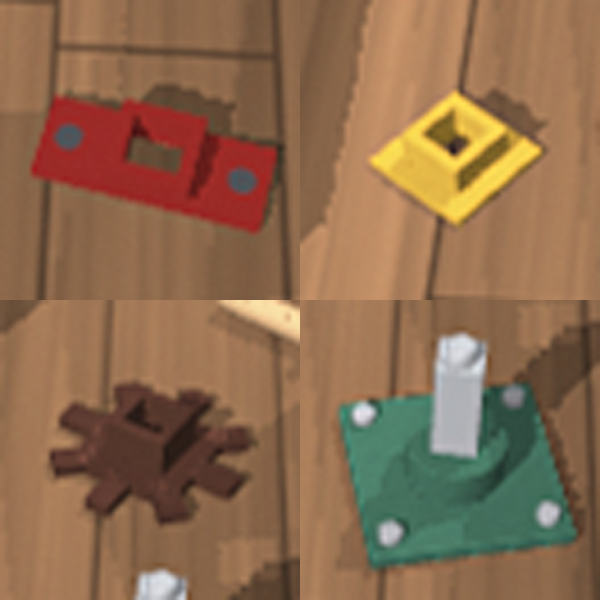

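The top crop shows the red arm (px ≈216,244), the collar (≈291,184), the wheel with its hub parallel to its teeth (≈372,236), and the stand with its shaft top turned slightly clockwise (≈289,234). The side crop agrees, with the pilot top at about (307,200). Next I'll refine the turns and centres.

```bash
cat > m2.py <<'E'
from h import *
im={n:cv2.imread(f"pics/{n}0.png")[:,:,::-1].copy() for n in("top","side")}
def msk(n,f,a,b,c,d):
    H=hsv(im[n]);m=f(H[...,0],H[...,1],H[...,2]);r=np.zeros_like(m);r[b:d,a:c]=1;return m&r
# wheel tooth phase
for n,b in(("top",(335,200,410,270)),("side",(275,145,335,195))):
    P=rect(n,msk(n,lambda h,s,v:((h<9)|(h>174))&(s>90)&(v<125),*b),10)-[501.6,-249.6]
    a=np.arctan2(P[:,1],P[:,0]);r=np.hypot(*P.T);k=r>62
    print(n,"wheel phase mod45",np.degrees(np.angle(np.sum(np.exp(8j*a[k]))))/8)
P=rect("top",msk("top",lambda h,s,v:((h<6)|(h>174))&(s>150)&(v>60),190,210,245,275),8)
u=np.radians(-13.3);e=np.array([np.cos(u),np.sin(u)]);f=np.array([-e[1],e[0]]);c=np.array([476.84,215.06])
q=(P-c)@np.c_[e,f];k=(abs(q[:,0])>32)&(abs(q[:,0])<58)
for s in(1,-1):
    g=q[k&(s*q[:,1]>0)];p=np.polyfit(g[:,0],g[:,1],1);print("red edge slope deg",np.degrees(np.arctan(p[0])),"off",p[1])
print("red long ext",q[:,0].min(),q[:,0].max())
for n,px in(("top",(289.0,232.6)),("side",(307.,199.4))): print(n,"pilot",cast(n,[px],124))
g=im["top"][222:248,278:302]; H=hsv(g)
for row in range(0,26): print(' '.join(f"{v:3d}" if s<60 else '  .' for s,v in zip(H[row,:,1],H[row,:,2])))
E
python3 m2.py
```

```text
top wheel phase mod45 14.642248735351302
side wheel phase mod45 14.492369555646295
red edge slope deg 0.33255031399549245 off 24.107085156289326
red edge slope deg 0.1117753167204635 off -26.430689415891898
red long ext -66.57206356190792 66.5631227091243
top pilot [[494.6   -3.12]]
side pilot [[494.85  -1.55]]
  .   .   .   .   .   .   .   .   .   .   .   .   .   .   .   .   .   .   .   .   .   .   .   .
  .   .   .   .   .   .   .   .   .   .   .   .   .   .   .   .   .   .   .   .   .   .   .   .
  .   .   .   .   .   .   .   .   .   .   .   .   .   .   .   .   .   .   .   .   .   .   .   .
  .   .   .   .   .   .   .   .   .   .   .   .   .   .   .   .   .   .   .   .   .   .   .   .
  .   .   .   .   .   .   .   .   .   .   .   .   .   .   .   .   .   .   .   .   .   .   .   .
  .   .   .   .   .   .   .   .   .   .   .   .   .   .   .   .   .   .   .   .   .   .   .   .
  .   .   .   .   .   .   . 216 205 179 172   .   .   .   .   .   .   .   .   .   .   .   .   .
  .   .   .   .   .   . 151 236 211 208 202 207 220 232 239 243 230   .   .   .   .   .   .   .
  .   .   .   .   .
[... 1008 characters left out ...]
   .   .   .   .   .   .   .
  .   .   .   .   .   .   .   .  96  98  97 100 101 100  98   .   .   .   .   .   .   .   .   .
  .   .   .   .   .   .   .   .   .   .   .   .   .   .   .   .   .   .   .   .   .   .   .   .
  .   .   .   .   .   .   .   .   .   .   .   .   .   .   .   .   .   .   .   .   .   .   .   .
  .   .   .   .   .   .   .   .   .   .   .   .   .   .   .   .   .   .   .   .   .   .   .   .
  .   .   .   .   .   .   .   .   .   .   .   .   .   .   .   .   .   .   .   .   .   .   .   .
  .   .   .   .   .   .   .   .   .   .   .   .   .   .   .   .   .   .   .   .   .   .   .   .
  .   .   .   .   .   .   .   .   .   .   .   .   .   .   .   .   .   .   .   .   .   .   .   .
```

```bash
cat > go.py <<'E'
from h import *
import sys
from scipy.spatial.transform import Rotation as Ro
def state():
    s=ctrl.sense();q=s["ee_rot"];R=Ro.from_quat([q[1],q[2],q[3],q[0]]).as_matrix()
    print("t %.2f"%s["time_s"],"pos",s["eef_pos"],"phi %.2f"%np.degrees(np.arctan2(R[1,0],R[0,0])),"tilt",np.degrees(R[:2,2]),"F",s["force"],"M",s["wrist_torque"],"grip %.3f"%s["grip_width"],s["grip_force"])
    return np.array(s["eef_pos"]),R
def plan(x,y,z,phi,n):
    p,R=state();T=np.array([x,y,z]);f=np.radians(phi)
    G=np.array([[np.cos(f),np.sin(f),0],[np.sin(f),-np.cos(f),0],[0,0,-1]])
    w=Ro.from_matrix(R.T@G).as_rotvec()
    for i in range(n):
        o=R.T@((T-p)/n)/120; d=w/n/(np.pi/4)
        print(f"row{i} offset",np.round(o,3),"dr",np.round(d,3)); R=R@Ro.from_rotvec(w/n).as_matrix()
a=[float(v) for v in sys.argv[1:]]
plan(*a[:4],int(a[4])) if a else state()
E
python3 go.py 501.6 -249.6 110 59.6 10
```

```text
t 0.10 pos [ 192.63 -488.12  230.8 ] phi 21.53 tilt [-0.01  0.07] F [-0.6  -0.33  0.07] M [ 0.05  0.02 -0.01] grip 1.001 0.0
row0 offset [ 0.31 -0.09  0.1 ] dr [-0.   -0.   -0.09]
row1 offset [ 0.32 -0.07  0.1 ] dr [-0.   -0.   -0.09]
row2 offset [ 0.32 -0.05  0.1 ] dr [-0.   -0.   -0.09]
row3 offset [ 0.32 -0.03  0.1 ] dr [-0.   -0.   -0.09]
row4 offset [ 0.33 -0.01  0.1 ] dr [-0.   -0.   -0.09]
row5 offset [0.33 0.02 0.1 ] dr [-0.   -0.   -0.09]
row6 offset [0.32 0.04 0.1 ] dr [-0.   -0.   -0.09]
row7 offset [0.32 0.06 0.1 ] dr [-0.   -0.   -0.09]
row8 offset [0.32 0.08 0.1 ] dr [-0.   -0.   -0.09]
row9 offset [0.31 0.1  0.1 ] dr [-0.   -0.   -0.09]
```

>>> arm_command([
  {"dr":[0,0,-0.085],"offset":[0.31,-0.09,0.1],"hand":1},
  {"dr":[0,0,-0.085],"offset":[0.32,-0.07,0.1],"hand":1},
  {"dr":[0,0,-0.085],"offset":[0.32,-0.05,0.1],"hand":1},
  {"dr":[0,0,-0.085],"offset":[0.32,-0.03,0.1],"hand":1},
  {"dr":[0,0,-0.085],"offset":[0.33,-0.01,0.1],"hand":1},
  {"dr":[0,0,-0.085],"offset":[0.33,0.02,0.1],"hand":1},
  {"dr":[0,0,-0.085],"offset":[0.32,0.04,0.1],"hand":1},
  {"dr":[0,0,-0.085],"offset":[0.32,0.06,0.1],"hand":1},
], grip_force=60)

```text
time_s: 0.9
eef_pos: [440.5, -295.4, 134.6]
ee_rot: [-0.0, 0.898, 0.441, -0.0]
force: [-0.7, -1.2, 0.2]
grip_width: 0.998
grip_force: 0.0
```

```bash
sed -i 's/^a=\[/np.set_printoptions(precision=3,suppress=True)\na=[/' go.py; python3 go.py 501.6 -249.6 110 59.6 3
```

```text
t 0.90 pos [ 440.53  -295.441  134.607] phi 52.29 tilt [-0.019  0.017] F [-0.697 -1.2    0.248] M [-0.001  0.019  0.004] grip 0.998 0.0
row0 offset [0.205 0.056 0.068] dr [-0.    -0.    -0.054]
row1 offset [0.202 0.065 0.068] dr [-0.    -0.    -0.054]
row2 offset [0.199 0.073 0.068] dr [-0.    -0.    -0.054]
```

>>> arm_command([
  {"dr":[0,0,-0.054],"offset":[0.205,0.056,0.068],"hand":1},
  {"dr":[0,0,-0.054],"offset":[0.202,0.065,0.068],"hand":1},
  {"dr":[0,0,-0.054],"offset":[0.199,0.073,0.068],"hand":1},
  {"dr":[0,0,0],"offset":[0,0,0],"hand":1},
  {"dr":[0,0,0],"offset":[0,0,0],"hand":1},
])

```text
time_s: 1.4
eef_pos: [500.5, -250.8, 110.5]
ee_rot: [-0.0, 0.868, 0.496, -0.0]
force: [-0.1, -0.6, -0.0]
grip_width: 1.004
grip_force: 0.0
```

```bash
python3 go.py 501.6 -249.6 17 59.6 4
```

```text
t 1.40 pos [ 500.469 -250.773  110.497] phi 59.44 tilt [-0.047  0.021] F [-0.102 -0.622 -0.042] M [-0.01  -0.047  0.003] grip 1.004 0.0
row0 offset [0.003 0.001 0.195] dr [-0.     0.    -0.001]
row1 offset [0.003 0.001 0.195] dr [-0.     0.    -0.001]
row2 offset [0.003 0.001 0.195] dr [-0.     0.    -0.001]
row3 offset [0.003 0.001 0.195] dr [-0.     0.    -0.001]
```

>>> arm_command([
  {"dr":[0,0,0],"offset":[0.003,0.001,0.195],"hand":1},
  {"dr":[0,0,0],"offset":[0.003,0.001,0.195],"hand":1},
  {"dr":[0,0,0],"offset":[0.003,0.001,0.195],"hand":1},
  {"dr":[0,0,0],"offset":[0.003,0.001,0.195],"hand":1},
  {"dr":[0,0,0],"offset":[0,0,0],"hand":1},
  {"dr":[0,0,0],"offset":[0,0,0],"hand":-1},
  {"dr":[0,0,0],"offset":[0,0,0],"hand":-1},
  {"dr":[0,0,0],"offset":[0,0,0],"hand":-1},
], grip_force=60)

```text
time_s: 2.2
eef_pos: [502.2, -250.5, 18.9]
ee_rot: [0.001, 0.869, 0.496, 0.0]
force: [1.8, -2.2, 4.8]
grip_width: 0.547
grip_force: 62.9
```

>>> arm_command([
  {"dr":[0,0,0],"offset":[0,0,0],"hand":-1},
  {"dr":[0,0,0],"offset":[0,0,0],"hand":-1},
  {"dr":[0,0,0],"offset":[0,0,0],"hand":-1},
])

```text
time_s: 2.5
eef_pos: [502.2, -250.5, 18.8]
ee_rot: [0.001, 0.869, 0.496, 0.0]
force: [-2.2, -0.4, 6.0]
grip_width: 0.545
grip_force: 63.3
```

```bash
python3 go.py 501.6 -249.6 175 59.6 4
```

```text
t 2.50 pos [ 502.244 -250.531   18.841] phi 59.42 tilt [ 0.084 -0.092] F [-2.235 -0.392  6.029] M [ 0.121  0.435 -0.048] grip 0.545 63.318185806274414
row0 offset [ 0.001 -0.001 -0.325] dr [ 0.001  0.    -0.001]
row1 offset [ 0.001 -0.002 -0.325] dr [ 0.001  0.    -0.001]
row2 offset [ 0.001 -0.002 -0.325] dr [ 0.001  0.    -0.001]
row3 offset [ 0.001 -0.002 -0.325] dr [ 0.001  0.    -0.001]
```

>>> arm_command([
  {"dr":[0,0,0],"offset":[0,0,-0.1],"hand":-1},
  {"dr":[0,0,0],"offset":[0,0,-0.3],"hand":-1},
  {"dr":[0,0,0],"offset":[0,0,-0.4],"hand":-1},
  {"dr":[0,0,0],"offset":[0,0,-0.4],"hand":-1},
  {"dr":[0,0,0],"offset":[0,0,-0.1],"hand":-1},
  {"dr":[0,0,0],"offset":[0,0,0],"hand":-1},
])

```text
time_s: 3.1
eef_pos: [502.0, -250.0, 174.4]
ee_rot: [0.001, 0.869, 0.496, 0.0]
force: [0.2, -0.6, -8.8]
grip_width: 0.548
grip_force: 65.5
```

```bash
python3 go.py 494.5 -2.4 170 82.5 7
```

```text
t 3.10 pos [ 502.022 -249.985  174.352] phi 59.43 tilt [ 0.113 -0.085] F [ 0.151 -0.644 -8.785] M [-0.009 -0.026 -0.006] grip 0.548 65.5072832107544
row0 offset [ 0.249 -0.158  0.005] dr [ 0.     0.    -0.073]
row1 offset [ 0.258 -0.143  0.005] dr [ 0.     0.    -0.073]
row2 offset [ 0.266 -0.128  0.005] dr [ 0.     0.    -0.073]
row3 offset [ 0.273 -0.112  0.005] dr [ 0.     0.    -0.073]
row4 offset [ 0.279 -0.097  0.005] dr [ 0.     0.    -0.073]
row5 offset [ 0.284 -0.08   0.005] dr [ 0.     0.    -0.073]
row6 offset [ 0.288 -0.064  0.005] dr [ 0.     0.    -0.073]
```

>>> arm_command([
  {"dr":[0,0,-0.073],"offset":[0.249,-0.158,0],"hand":-1},
  {"dr":[0,0,-0.073],"offset":[0.258,-0.143,0],"hand":-1},
  {"dr":[0,0,-0.073],"offset":[0.266,-0.128,0],"hand":-1},
  {"dr":[0,0,-0.073],"offset":[0.273,-0.112,0],"hand":-1},
  {"dr":[0,0,-0.073],"offset":[0.279,-0.097,0],"hand":-1},
  {"dr":[0,0,-0.073],"offset":[0.284,-0.08,0],"hand":-1},
  {"dr":[0,0,-0.073],"offset":[0.288,-0.064,0],"hand":-1},
  {"dr":[0,0,0],"offset":[0,0,0],"hand":-1},
])

```text
time_s: 3.9
eef_pos: [492.6, 1.7, 170.3]
ee_rot: [-0.003, 0.751, 0.661, -0.001]
force: [-0.0, -0.2, -7.8]
grip_width: 0.548
grip_force: 65.6
```

```bash
python3 go.py 494.5 -2.4 150 82.5 2
python3 - <<'E'
from h import *
im=ctrl.capture("side");a=cv2.resize(im[90:270,220:400],(600,600),interpolation=cv2.INTER_CUBIC)
cv2.imwrite("pics/w1.png",a[:,:,::-1])
E
```

```text
t 3.90 pos [492.564   1.732 170.307] phi 82.72 tilt [-0.341  0.156] F [-0.015 -0.237 -7.849] M [-0.092 -0.024  0.077] grip 0.548 65.57722806930542
row0 offset [-0.016  0.011  0.085] dr [-0.004 -0.001  0.002]
row1 offset [-0.016  0.01   0.085] dr [-0.004 -0.001  0.002]
```

View pics/w1.png

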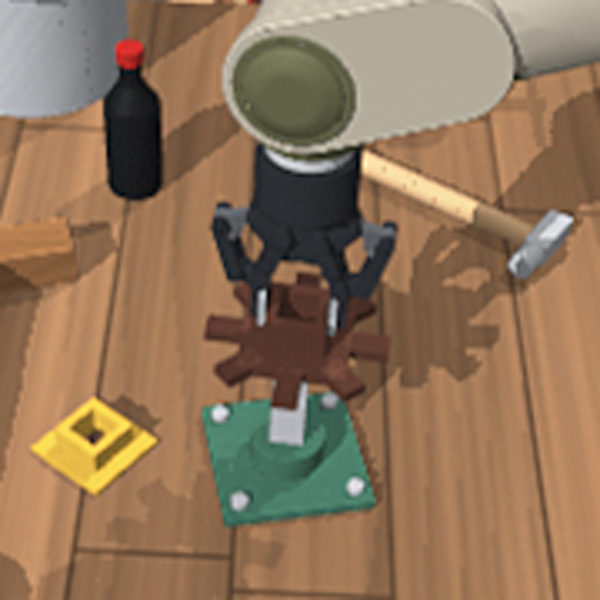

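The side view shows the wheel held level by its hub, just above the shaft. Now I'll centre it and lower it toward the shoulder.

>>> arm_command([
  {"dr":[-0.004,-0.001,0.002],"offset":[-0.016,0.011,0.085],"hand":-1},
  {"dr":[-0.004,-0.001,0.002],"offset":[-0.016,0.01,0.085],"hand":-1},
  {"dr":[0,0,0],"offset":[0,0,0],"hand":-1},
  {"dr":[0,0,0],"offset":[0,0,0],"hand":-1},
])

```text
time_s: 4.35
eef_pos: [496.3, -6.9, 152.1]
ee_rot: [0.002, 0.754, 0.657, 0.001]
force: [-0.2, 0.1, -6.7]
grip_width: 0.545
grip_force: 65.4
```

```bash
python3 go.py 494.5 -2.4 136 82.5 2
```

```text
t 4.35 pos [496.345  -6.901 152.138] phi 82.16 tilt [ 0.267 -0.116] F [-0.166  0.105 -6.678] M [0.012 0.063 0.02 ] grip 0.545 65.39503812789917
row0 offset [ 0.018 -0.011  0.067] dr [ 0.003  0.001 -0.004]
row1 offset [ 0.018 -0.01   0.067] dr [ 0.003  0.001 -0.004]
```

>>> arm_command([
  {"dr":[0,0,0],"offset":[0,0,0],"hand":-1},
  {"dr":[0,0,0],"offset":[0,0,0],"hand":-1},
  {"dr":[0,0,0],"offset":[0,0,0],"hand":-1},
])

```text
time_s: 4.65
eef_pos: [496.7, -6.4, 153.1]
ee_rot: [0.003, 0.753, 0.658, 0.002]
force: [-0.2, -0.0, -7.5]
grip_width: 0.548
grip_force: 65.4
```

```bash
python3 go.py 494.5 -2.4 136 82.5 2
```

```text
t 4.65 pos [496.684  -6.357 153.096] phi 82.23 tilt [ 0.377 -0.143] F [-0.17  -0.027 -7.466] M [-0.032  0.006 -0.02 ] grip 0.548 65.39621114730835
row0 offset [ 0.015 -0.012  0.071] dr [ 0.004  0.001 -0.003]
row1 offset [ 0.015 -0.011  0.071] dr [ 0.004  0.001 -0.003]
```

>>> arm_command([
  {"dr":[0.004,0.001,-0.003],"offset":[0.015,-0.012,0.04],"hand":-1},
  {"dr":[0.004,0.001,-0.003],"offset":[0.015,-0.011,0.04],"hand":-1},
  {"dr":[0,0,0],"offset":[0,0,0],"hand":-1},
  {"dr":[0,0,0],"offset":[0,0,0],"hand":-1},
  {"dr":[0,0,0],"offset":[0,0,0],"hand":-1},
  {"dr":[0,0,0],"offset":[0,0,0],"hand":-1},
])

```text
time_s: 5.25
eef_pos: [494.5, -2.4, 143.4]
ee_rot: [0.0, 0.752, 0.659, 0.0]
force: [0.2, -0.5, -7.4]
grip_width: 0.551
grip_force: 65.5
```

```bash
python3 go.py 494.5 -2.4 130 82.5 2
```

```text
t 5.25 pos [494.479  -2.441 143.354] phi 82.50 tilt [ 0.019 -0.006] F [ 0.248 -0.491 -7.357] M [0.008 0.057 0.01 ] grip 0.551 65.47563314437866
row0 offset [0.    0.    0.056] dr [0. 0. 0.]
row1 offset [0.    0.    0.056] dr [0. 0. 0.]
```

>>> arm_command([
  {"dr":[0,0,0],"offset":[0,0,0.035],"hand":-1},
  {"dr":[0,0,0],"offset":[0,0,0.035],"hand":-1},
  {"dr":[0,0,0],"offset":[0,0,0.035],"hand":-1},
  {"dr":[0,0,0],"offset":[0,0,0.025],"hand":-1},
  {"dr":[0,0,0],"offset":[0,0,0],"hand":-1},
])

```text
time_s: 5.75
eef_pos: [494.1, -2.3, 127.1]
ee_rot: [-0.0, 0.752, 0.659, -0.0]
force: [-0.5, 0.8, -7.3]
grip_width: 0.546
grip_force: 65.6
```

```bash
python3 go.py
```

```text
t 5.75 pos [494.11   -2.343 127.056] phi 82.50 tilt [-0.059  0.014] F [-0.467  0.837 -7.251] M [ 0.005 -0.03  -0.022] grip 0.546 65.60033440589905
```

>>> arm_command([
  {"dr":[0,0,0],"offset":[0,0,0.08],"hand":-1},
  {"dr":[0,0,0],"offset":[0,0,0.09],"hand":-1},
  {"dr":[0,0,0],"offset":[0,0,0.09],"hand":-1},
  {"dr":[0,0,0],"offset":[0,0,0.09],"hand":-1},
  {"dr":[0,0,0],"offset":[0,0,0.08],"hand":-1},
  {"dr":[0,0,0],"offset":[0,0,0.06],"hand":-1},
  {"dr":[0,0,0],"offset":[0,0,0],"hand":-1},
])

```text
time_s: 6.45
eef_pos: [493.9, -2.3, 67.7]
ee_rot: [-0.001, 0.752, 0.659, -0.001]
force: [-1.0, -0.4, -7.0]
grip_width: 0.548
grip_force: 65.4
```

```bash
python3 go.py
```

```text
t 6.45 pos [493.879  -2.296  67.733] phi 82.50 tilt [-0.105  0.026] F [-0.952 -0.351 -6.982] M [-0.062  0.006 -0.013] grip 0.548 65.40184736251831
```

>>> arm_command([
  {"dr":[0,0,0],"offset":[0,0,0.03],"hand":-1},
  {"dr":[0,0,0],"offset":[0,0,0.025],"hand":-1},
  {"dr":[0,0,0],"offset":[0,0,0.015],"hand":-1},
  {"dr":[0,0,0],"offset":[0,0,0.01],"hand":-1},
  {"dr":[0,0,0],"offset":[0,0,0],"hand":-1},
])

```text
time_s: 6.95
eef_pos: [494.4, -2.4, 59.2]
ee_rot: [-0.0, 0.752, 0.659, -0.0]
force: [-0.2, -0.0, -7.5]
grip_width: 0.546
grip_force: 65.6
```

```bash
python3 go.py
```

```text
t 6.95 pos [494.37   -2.385  59.182] phi 82.51 tilt [-0.001  0.   ] F [-0.239 -0.027 -7.535] M [ 0.02   0.046 -0.045] grip 0.546 65.61162829399109
```

>>> arm_command([
  {"dr":[0,0,0],"offset":[0,0,0.007],"hand":-1},
  {"dr":[0,0,0],"offset":[0,0,0.007],"hand":-1},
  {"dr":[0,0,0],"offset":[0,0,0],"hand":-1},
  {"dr":[0,0,0],"offset":[0,0,0],"hand":-1},
])

```text
time_s: 7.35
eef_pos: [494.5, -2.4, 58.8]
ee_rot: [0.0, 0.752, 0.659, 0.0]
force: [-7.0, 0.3, 9.3]
grip_width: 0.546
grip_force: 67.6
```

```bash
python3 go.py
```

```text
t 7.35 pos [494.497  -2.409  58.838] phi 82.52 tilt [ 0.035 -0.018] F [-6.97   0.337  9.301] M [ 0.132  0.989 -0.01 ] grip 0.546 67.56386518478394
```

>>> arm_command([
  {"dr":[0,0,0],"offset":[0,0,0],"hand":1},
  {"dr":[0,0,0],"offset":[0,0,0],"hand":1},
  {"dr":[0,0,0],"offset":[0,0,0],"hand":1},
  {"dr":[0,0,0],"offset":[0,0,-0.1],"hand":1},
  {"dr":[0,0,0],"offset":[0,0,-0.35],"hand":1},
  {"dr":[0,0,0],"offset":[0,0,-0.35],"hand":1},
  {"dr":[0,0,0],"offset":[0,0,-0.1],"hand":1},
  {"dr":[0,0,0],"offset":[0,0,0],"hand":1},
])

```text
time_s: 8.15
eef_pos: [495.2, -2.6, 167.6]
ee_rot: [0.002, 0.752, 0.659, 0.001]
force: [0.8, -0.4, -0.4]
grip_width: 1.003
grip_force: 0.0
```

```bash
python3 go.py 476.6 213.9 110 76.9 6
```

```text
t 8.15 pos [495.211  -2.551 167.624] phi 82.51 tilt [ 0.244 -0.059] F [ 0.789 -0.442 -0.434] M [-0.001  0.021  0.002] grip 1.003 0.0
row0 offset [ 0.295 -0.065  0.08 ] dr [0.001 0.    0.021]
row1 offset [ 0.294 -0.07   0.08 ] dr [0.001 0.    0.021]
row2 offset [ 0.292 -0.075  0.08 ] dr [0.001 0.    0.021]
row3 offset [ 0.291 -0.079  0.08 ] dr [0.001 0.    0.021]
row4 offset [ 0.29  -0.084  0.08 ] dr [0.001 0.    0.021]
row5 offset [ 0.288 -0.089  0.08 ] dr [0.001 0.    0.021]
```

>>> arm_command([
  {"dr":[0,0,0.021],"offset":[0.295,-0.065,0],"hand":1},
  {"dr":[0,0,0.021],"offset":[0.294,-0.07,0],"hand":1},
  {"dr":[0,0,0.021],"offset":[0.292,-0.075,0.12],"hand":1},
  {"dr":[0,0,0.021],"offset":[0.291,-0.079,0.12],"hand":1},
  {"dr":[0,0,0.021],"offset":[0.29,-0.084,0.12],"hand":1},
  {"dr":[0,0,0.021],"offset":[0.288,-0.089,0.12],"hand":1},
  {"dr":[0,0,0],"offset":[0,0,0],"hand":1},
  {"dr":[0,0,0],"offset":[0,0,0],"hand":1},
])

```text
time_s: 8.95
eef_pos: [474.8, 214.3, 106.5]
ee_rot: [-0.001, 0.783, 0.622, -0.001]
force: [0.3, -0.8, -0.5]
grip_width: 0.997
grip_force: 0.0
```

>>> arm_command([
  {"dr":[0,0,0],"offset":[0,0,0],"hand":1},
  {"dr":[0,0,0],"offset":[0,0,0],"hand":1},
])

```text
time_s: 9.15
eef_pos: [476.0, 213.2, 108.0]
ee_rot: [0.0, 0.784, 0.621, 0.0]
force: [-0.9, -0.2, 0.0]
grip_width: 0.997
grip_force: 0.0
```

```bash
python3 go.py 476.6 213.9 7 76.9 4
```

```text
t 9.15 pos [475.973 213.181 108.03 ] phi 76.76 tilt [ 0.012 -0.002] F [-0.904 -0.194  0.002] M [ 0.002 -0.001 -0.027] grip 0.997 0.0
row0 offset [0.002 0.001 0.21 ] dr [ 0.    -0.    -0.001]
row1 offset [0.002 0.001 0.21 ] dr [ 0.    -0.    -0.001]
row2 offset [0.002 0.001 0.21 ] dr [ 0.    -0.    -0.001]
row3 offset [0.002 0.001 0.21 ] dr [ 0.    -0.    -0.001]
```

>>> arm_command([
  {"dr":[0,0,0],"offset":[0.002,0.001,0.21],"hand":1},
  {"dr":[0,0,0],"offset":[0.002,0.001,0.21],"hand":1},
  {"dr":[0,0,0],"offset":[0.002,0.001,0.21],"hand":1},
  {"dr":[0,0,0],"offset":[0.002,0.001,0.21],"hand":1},
  {"dr":[0,0,0],"offset":[0,0,0],"hand":1},
  {"dr":[0,0,0],"offset":[0,0,0],"hand":-1},
  {"dr":[0,0,0],"offset":[0,0,0],"hand":-1},
  {"dr":[0,0,0],"offset":[0,0,0],"hand":-1},
])

```text
time_s: 9.95
eef_pos: [477.1, 215.0, 8.8]
ee_rot: [0.001, 0.784, 0.621, 0.001]
force: [-1.4, -0.5, 9.9]
grip_width: 0.545
grip_force: 61.2
```

>>> arm_command([
  {"dr":[0,0,0],"offset":[0,0,0],"hand":-1},
  {"dr":[0,0,0],"offset":[0,0,0],"hand":-1},
])

```text
time_s: 10.15
eef_pos: [477.2, 215.0, 8.8]
ee_rot: [0.001, 0.783, 0.621, 0.001]
force: [-1.6, -1.1, 7.4]
grip_width: 0.548
grip_force: 62.8
```

```bash
python3 go.py
python3 - <<'E'
from h import *
im=ctrl.capture("side")
a=im[180:330,210:410];cv2.imwrite("pics/r1.png",cv2.resize(a,(800,600),interpolation=cv2.INTER_CUBIC)[:,:,::-1])
E
```

```text
t 10.15 pos [477.15  214.977   8.812] phi 76.84 tilt [0.135 0.018] F [-1.622 -1.085  7.415] M [-0.202  0.397  0.004] grip 0.548 62.75663495063782
```

View pics/r1.png

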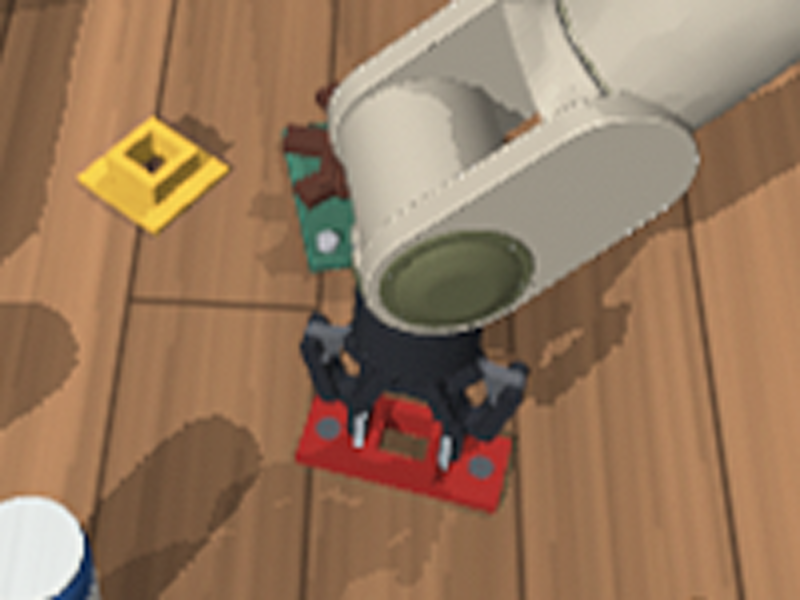

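Red arm gripped squarely by its hub (fingers at crop px 360 and 445). Lifting and carrying it to the shaft.

>>> arm_command([
  {"dr":[0,0,0],"offset":[0,0,-0.1],"hand":-1},
  {"dr":[0,0,0],"offset":[0,0,-0.3],"hand":-1},
  {"dr":[0,0,0],"offset":[0,0,-0.4],"hand":-1},
  {"dr":[0,0,0],"offset":[0,0,-0.4],"hand":-1},
  {"dr":[0,0,0],"offset":[0,0,-0.1],"hand":-1},
  {"dr":[0,0,0],"offset":[0,0,0],"hand":-1},
])

```text
time_s: 10.8
eef_pos: [476.7, 215.0, 164.7]
ee_rot: [0.001, 0.783, 0.621, 0.001]
force: [-0.2, 0.1, -7.0]
grip_width: 0.546
grip_force: 64.7
```

```bash
python3 go.py 494.5 -1.7 160 82.5 6
```

```text
t 10.80 pos [476.677 215.029 164.715] phi 76.84 tilt [0.179 0.038] F [-0.216  0.149 -6.951] M [ 0.015  0.041 -0.018] grip 0.546 64.73894476890564
row0 offset [-0.287  0.093  0.006] dr [ 0.001 -0.    -0.021]
row1 offset [-0.289  0.088  0.006] dr [ 0.001 -0.    -0.021]
row2 offset [-0.29   0.083  0.006] dr [ 0.001 -0.    -0.021]
row3 offset [-0.292  0.078  0.006] dr [ 0.001 -0.    -0.021]
row4 offset [-0.293  0.074  0.006] dr [ 0.001 -0.    -0.021]
row5 offset [-0.294  0.069  0.007] dr [ 0.001 -0.    -0.021]
```

>>> arm_command([
  {"dr":[0,0,-0.021],"offset":[-0.287,0.093,0.006],"hand":-1},
  {"dr":[0,0,-0.021],"offset":[-0.289,0.088,0.006],"hand":-1},
  {"dr":[0,0,-0.021],"offset":[-0.29,0.083,0.006],"hand":-1},
  {"dr":[0,0,-0.021],"offset":[-0.292,0.078,0.006],"hand":-1},
  {"dr":[0,0,-0.021],"offset":[-0.293,0.074,0.006],"hand":-1},
  {"dr":[0,0,-0.021],"offset":[-0.294,0.069,0.006],"hand":-1},
  {"dr":[0,0,0],"offset":[0,0,0],"hand":-1},
  {"dr":[0,0,0],"offset":[0,0,0],"hand":-1},
])

```text
time_s: 11.6
eef_pos: [493.2, -2.1, 156.6]
ee_rot: [-0.002, 0.752, 0.659, -0.001]
force: [-0.9, 0.5, -6.4]
grip_width: 0.545
grip_force: 64.7
```

>>> arm_command([
  {"dr":[0,0,0],"offset":[0,0,0],"hand":-1},
  {"dr":[0,0,0],"offset":[0,0,0],"hand":-1},
  {"dr":[0,0,0],"offset":[0,0,0],"hand":-1},
  {"dr":[0,0,0],"offset":[0,0,0],"hand":-1},
])

```text
time_s: 12.0
eef_pos: [494.2, -1.3, 158.7]
ee_rot: [-0.0, 0.752, 0.66, -0.0]
force: [-0.7, -0.5, -5.6]
grip_width: 0.545
grip_force: 64.7
```

```bash
python3 go.py 494.5 -1.7 134 82.5 4
```

```text
t 12.00 pos [494.227  -1.287 158.702] phi 82.56 tilt [-0.011  0.002] F [-0.652 -0.455 -5.61 ] M [ 0.032  0.045 -0.016] grip 0.545 64.65782046318054
row0 offset [-0.001  0.001  0.051] dr [-0. -0.  0.]
row1 offset [-0.001  0.001  0.051] dr [-0. -0.  0.]
row2 offset [-0.001  0.001  0.051] dr [-0. -0.  0.]
row3 offset [-0.001  0.001  0.051] dr [-0. -0.  0.]
```

>>> arm_command([
  {"dr":[0,0,0],"offset":[-0.001,0.001,0.07],"hand":-1},
  {"dr":[0,0,0],"offset":[-0.001,0.001,0.07],"hand":-1},
  {"dr":[0,0,0],"offset":[-0.001,0.001,0.06],"hand":-1},
  {"dr":[0,0,0],"offset":[-0.001,0.001,0.05],"hand":-1},
  {"dr":[0,0,0],"offset":[0,0,0.04],"hand":-1},
  {"dr":[0,0,0],"offset":[0,0,0.03],"hand":-1},
  {"dr":[0,0,0],"offset":[0,0,0.03],"hand":-1},
  {"dr":[0,0,0],"offset":[0,0,0],"hand":-1},
])

```text
time_s: 12.8
eef_pos: [494.6, -2.3, 116.4]
ee_rot: [-0.0, 0.752, 0.659, -0.0]
force: [-0.1, -0.9, -5.2]
grip_width: 0.544
grip_force: 64.6
```

```bash
python3 go.py
```

```text
t 12.80 pos [494.55   -2.273 116.424] phi 82.51 tilt [-0.036  0.01 ] F [-0.14  -0.872 -5.219] M [-0.042 -0.02  -0.013] grip 0.544 64.62329864501953
```

>>> arm_command([
  {"dr":[0,0,0],"offset":[0,0,0.05],"hand":-1},
  {"dr":[0,0,0],"offset":[0,0,0.06],"hand":-1},
  {"dr":[0,0,0],"offset":[0,0,0.05],"hand":-1},
  {"dr":[0,0,0],"offset":[0,0,0.03],"hand":-1},
  {"dr":[0,0,0],"offset":[0,0,0.02],"hand":-1},
  {"dr":[0,0,0],"offset":[0,0,0.01],"hand":-1},
  {"dr":[0,0,0],"offset":[0,0,0],"hand":-1},
  {"dr":[0,0,0],"offset":[0,0,0],"hand":-1},
])

```text
time_s: 13.6
eef_pos: [494.9, -2.3, 90.6]
ee_rot: [0.0, 0.752, 0.659, 0.0]
force: [0.0, 0.6, -6.3]
grip_width: 0.541
grip_force: 64.7
```

```bash
python3 go.py
```

```text
t 13.60 pos [494.857  -2.332  90.595] phi 82.51 tilt [ 0.023 -0.006] F [ 0.033  0.551 -6.273] M [-0.012  0.028 -0.041] grip 0.541 64.67116713523865
```

>>> arm_command([
  {"dr":[0,0,0],"offset":[0,0,0.008],"hand":-1},
  {"dr":[0,0,0],"offset":[0,0,0.007],"hand":-1},
  {"dr":[0,0,0],"offset":[0,0,0.007],"hand":-1},
  {"dr":[0,0,0],"offset":[0,0,0],"hand":-1},
  {"dr":[0,0,0],"offset":[0,0,0],"hand":-1},
])

```text
time_s: 14.1
eef_pos: [494.8, -2.3, 88.8]
ee_rot: [0.0, 0.752, 0.659, 0.0]
force: [-5.4, -0.2, 6.7]
grip_width: 0.544
grip_force: 66.1
```

```bash
python3 go.py
```

```text
t 14.10 pos [494.838  -2.335  88.792] phi 82.51 tilt [ 0.033 -0.016] F [-5.387 -0.22   6.713] M [ 0.089  0.788 -0.071] grip 0.544 66.07117652893066
```

>>> arm_command([
  {"dr":[0,0,0],"offset":[0,0,0],"hand":1},
  {"dr":[0,0,0],"offset":[0,0,0],"hand":1},
  {"dr":[0,0,0],"offset":[0,0,0],"hand":1},
  {"dr":[0,0,0],"offset":[0,0,-0.1],"hand":1},
  {"dr":[0,0,0],"offset":[0,0,-0.3],"hand":1},
  {"dr":[0,0,0],"offset":[0,0,-0.2],"hand":1},
  {"dr":[0,0,0],"offset":[0,0,0],"hand":1},
  {"dr":[0,0,0],"offset":[0,0,0],"hand":1},
])

```text
time_s: 14.9
eef_pos: [494.8, -2.3, 160.3]
ee_rot: [0.0, 0.752, 0.659, 0.0]
force: [1.5, -1.0, -0.0]
grip_width: 0.998
grip_force: 0.0
```

```bash
python3 go.py 663.2 -8.1 130 52.3 6; sed 's/0.png/1.png/' m.py >m3.py
python3 - <<'E'
from h import *
im=ctrl.capture("side");H=hsv(im);h,s,v=H[...,0],H[...,1],H[...,2]
m=(h>20)&(h<34)&(s>130)&(v>60);m[:190]=0;m[250:]=0;m[:,:210]=0;m[:,290:]=0
P=rect("side",m,6).astype(np.float32);print(cv2.minAreaRect(P))
cv2.imwrite("pics/c1.png",cv2.resize(im[120:270,210:410],(800,600),interpolation=cv2.INTER_CUBIC)[:,:,::-1])
E
```

```text
t 14.90 pos [494.808  -2.315 160.296] phi 82.51 tilt [ 0.062 -0.015] F [ 1.457 -1.018 -0.044] M [-0.028 -0.009 -0.028] grip 0.998 0.0
row0 offset [0.023 0.233 0.042] dr [ 0.    -0.     0.112]
row1 offset [0.043 0.23  0.042] dr [ 0.    -0.     0.112]
row2 offset [0.063 0.225 0.042] dr [ 0.    -0.     0.112]
row3 offset [0.082 0.219 0.042] dr [ 0.    -0.     0.112]
row4 offset [0.101 0.211 0.042] dr [ 0.    -0.     0.112]
row5 offset [0.119 0.201 0.042] dr [ 0.    -0.     0.112]
((663.7327270507812, -8.579536437988281), (80.99894714355469, 81.69073486328125), 52.7254524230957)
```

View pics/c1.png

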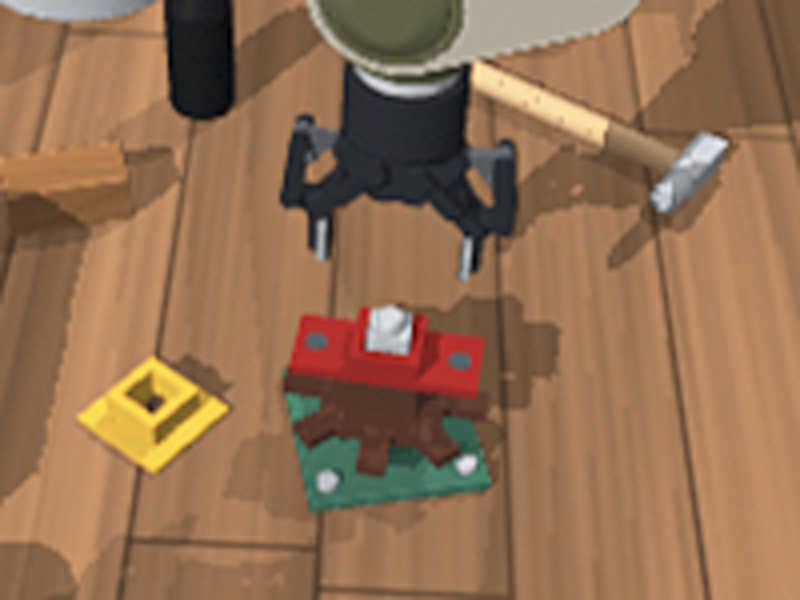

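The wheel and red arm are stacked home on the stand (crop ≈385,390). The collar is untouched at (155,410), and the gripper is clear. Next is the collar.

>>> arm_command([
  {"dr":[0,0,0.111],"offset":[0.023,0.233,0.042],"hand":1},
  {"dr":[0,0,0.111],"offset":[0.043,0.23,0.042],"hand":1},
  {"dr":[0,0,0.111],"offset":[0.063,0.225,0.042],"hand":1},
  {"dr":[0,0,0.111],"offset":[0.082,0.219,0.042],"hand":1},
  {"dr":[0,0,0.111],"offset":[0.101,0.211,0.042],"hand":1},
  {"dr":[0,0,0.111],"offset":[0.119,0.201,0.042],"hand":1},
  {"dr":[0,0,0],"offset":[0,0,0],"hand":1},
  {"dr":[0,0,0],"offset":[0,0,0],"hand":1},
])

```text
time_s: 15.75
eef_pos: [662.3, -7.7, 128.0]
ee_rot: [-0.001, 0.896, 0.443, -0.001]
force: [-0.2, -0.1, -0.9]
grip_width: 1.0
grip_force: 0.0
```

>>> arm_command([
  {"dr":[0,0,0],"offset":[0,0,0],"hand":1},
  {"dr":[0,0,0],"offset":[0,0,0],"hand":1},
  {"dr":[0,0,0],"offset":[0,0,0],"hand":1},
])

```text
time_s: 16.05
eef_pos: [662.7, -7.8, 130.0]
ee_rot: [0.0, 0.897, 0.443, 0.0]
force: [-0.6, -0.5, -0.8]
grip_width: 0.999
grip_force: 0.0
```

```bash
python3 go.py 663.4 -8.3 8 52.6 5
```

```text
t 16.05 pos [662.679  -7.825 130.   ] phi 52.55 tilt [ 0.02  -0.004] F [-0.606 -0.541 -0.798] M [0.041 0.011 0.017] grip 0.999 0.0
row0 offset [0.    0.001 0.203] dr [ 0. -0. -0.]
row1 offset [0.    0.001 0.203] dr [ 0. -0. -0.]
row2 offset [0.    0.001 0.203] dr [ 0. -0. -0.]
row3 offset [0.    0.001 0.203] dr [ 0. -0. -0.]
row4 offset [0.    0.001 0.203] dr [ 0. -0. -0.]
```

>>> arm_command([
  {"dr":[0,0,0],"offset":[0,0.001,0.203],"hand":1},
  {"dr":[0,0,0],"offset":[0,0.001,0.203],"hand":1},
  {"dr":[0,0,0],"offset":[0,0.001,0.203],"hand":1},
  {"dr":[0,0,0],"offset":[0,0.001,0.203],"hand":1},
  {"dr":[0,0,0],"offset":[0,0.001,0.203],"hand":1},
  {"dr":[0,0,0],"offset":[0,0,0],"hand":1},
  {"dr":[0,0,0],"offset":[0,0,0],"hand":-1},
  {"dr":[0,0,0],"offset":[0,0,0],"hand":-1},
])

```text
time_s: 16.85
eef_pos: [664.4, -8.3, 9.6]
ee_rot: [0.001, 0.897, 0.443, 0.001]
force: [-0.1, -0.5, 0.2]
grip_width: 0.688
grip_force: 0.0
```

>>> arm_command([
  {"dr":[0,0,0],"offset":[0,0,0],"hand":-1},
  {"dr":[0,0,0],"offset":[0,0,0],"hand":-1},
  {"dr":[0,0,0],"offset":[0,0,0],"hand":-1},
])

```text
time_s: 17.15
eef_pos: [664.4, -8.3, 9.8]
ee_rot: [0.001, 0.897, 0.443, 0.001]
force: [-0.3, -0.5, 7.3]
grip_width: 0.544
grip_force: 64.7
```

```bash
python3 go.py
```

```text
t 17.15 pos [664.418  -8.29    9.767] phi 52.54 tilt [ 0.17  -0.027] F [-0.282 -0.51   7.336] M [0.087 0.261 0.002] grip 0.544 64.6557891368866
```

>>> arm_command([
  {"dr":[0,0,0],"offset":[0,0,-0.1],"hand":-1},
  {"dr":[0,0,0],"offset":[0,0,-0.3],"hand":-1},
  {"dr":[0,0,0],"offset":[0,0,-0.4],"hand":-1},
  {"dr":[0,0,0],"offset":[0,0,-0.4],"hand":-1},
  {"dr":[0,0,0],"offset":[0,0,-0.1],"hand":-1},
  {"dr":[0,0,0],"offset":[0,0,0],"hand":-1},
  {"dr":[0,0,0],"offset":[0,0,0],"hand":-1},
])

```text
time_s: 17.85
eef_pos: [662.6, -8.1, 161.8]
ee_rot: [-0.001, 0.897, 0.443, -0.001]
force: [-0.6, 0.7, -3.7]
grip_width: 0.548
grip_force: 63.6
```

```bash
python3 go.py 494.6 -2.1 160 82.5 6
```

```text
t 17.85 pos [662.592  -8.066 161.811] phi 52.53 tilt [-0.188  0.037] F [-0.63   0.72  -3.666] M [0.028 0.028 0.015] grip 0.548 63.58569860458374
row0 offset [-0.135 -0.19   0.003] dr [-0.001  0.    -0.111]
row1 offset [-0.118 -0.201  0.003] dr [-0.001  0.    -0.111]
row2 offset [-0.1   -0.211  0.003] dr [-0.001  0.    -0.111]
row3 offset [-0.082 -0.219  0.003] dr [-0.001  0.    -0.111]
row4 offset [-0.062 -0.225  0.003] dr [-0.001  0.    -0.111]
row5 offset [-0.042 -0.23   0.003] dr [-0.001  0.    -0.111]
```

>>> arm_command([
  {"dr":[0,0,-0.111],"offset":[-0.135,-0.19,0],"hand":-1},
  {"dr":[0,0,-0.111],"offset":[-0.118,-0.201,0],"hand":-1},
  {"dr":[0,0,-0.111],"offset":[-0.1,-0.211,0],"hand":-1},
  {"dr":[0,0,-0.111],"offset":[-0.082,-0.219,0],"hand":-1},
  {"dr":[0,0,-0.111],"offset":[-0.062,-0.225,0],"hand":-1},
  {"dr":[0,0,-0.111],"offset":[-0.042,-0.23,0],"hand":-1},
  {"dr":[0,0,0],"offset":[0,0,0],"hand":-1},
  {"dr":[0,0,0],"offset":[0,0,0],"hand":-1},
])

```text
time_s: 18.65
eef_pos: [494.9, -2.0, 162.5]
ee_rot: [-0.001, 0.752, 0.659, -0.001]
force: [-0.7, 0.1, -3.7]
grip_width: 0.545
grip_force: 63.9
```

>>> arm_command([
  {"dr":[0,0,0],"offset":[0,0,0],"hand":-1},
  {"dr":[0,0,0],"offset":[0,0,0],"hand":-1},
  {"dr":[0,0,0],"offset":[0,0,0],"hand":-1},
  {"dr":[0,0,0],"offset":[0,0,0],"hand":-1},
])

```text
time_s: 19.05
eef_pos: [495.7, -2.2, 163.5]
ee_rot: [-0.0, 0.752, 0.659, -0.0]
force: [0.2, -0.1, -3.4]
grip_width: 0.542
grip_force: 63.9
```

```bash
python3 go.py 494.6 -2.1 118 82.5 6
```

```text
t 19.05 pos [495.662  -2.153 163.507] phi 82.50 tilt [-0.02   0.004] F [ 0.2   -0.063 -3.405] M [-0.03  -0.009 -0.031] grip 0.542 63.886871337890625
row0 offset [-0.    -0.001  0.063] dr [-0. -0.  0.]
row1 offset [-0.    -0.001  0.063] dr [-0. -0.  0.]
row2 offset [-0.    -0.001  0.063] dr [-0. -0.  0.]
row3 offset [-0.    -0.001  0.063] dr [-0. -0.  0.]
row4 offset [-0.    -0.001  0.063] dr [-0. -0.  0.]
row5 offset [-0.    -0.001  0.063] dr [-0. -0.  0.]
```

>>> arm_command([
  {"dr":[0,0,0],"offset":[0,-0.002,0.09],"hand":-1},
  {"dr":[0,0,0],"offset":[0,-0.002,0.08],"hand":-1},
  {"dr":[0,0,0],"offset":[0,-0.002,0.07],"hand":-1},
  {"dr":[0,0,0],"offset":[0,-0.002,0.05],"hand":-1},
  {"dr":[0,0,0],"offset":[0,0,0.035],"hand":-1},
  {"dr":[0,0,0],"offset":[0,0,0.03],"hand":-1},
  {"dr":[0,0,0],"offset":[0,0,0.025],"hand":-1},
  {"dr":[0,0,0],"offset":[0,0,0],"hand":-1},
])

```text
time_s: 19.85
eef_pos: [494.5, -2.0, 117.9]
ee_rot: [-0.0, 0.752, 0.659, -0.0]
force: [-0.0, -0.2, -3.1]
grip_width: 0.544
grip_force: 63.9
```

```bash
python3 go.py
```

```text
t 19.85 pos [494.461  -1.993 117.865] phi 82.50 tilt [-0.021  0.006] F [-0.046 -0.248 -3.116] M [-0.003  0.047 -0.01 ] grip 0.544 63.91976594924927
```

>>> arm_command([
  {"dr":[0,0,0],"offset":[0,0,0.015],"hand":-1},
  {"dr":[0,0,0],"offset":[0,0,0.01],"hand":-1},
  {"dr":[0,0,0],"offset":[0,0,0.008],"hand":-1},
  {"dr":[0,0,0],"offset":[0,0,0.007],"hand":-1},
  {"dr":[0,0,0],"offset":[0,0,0],"hand":-1},
  {"dr":[0,0,0],"offset":[0,0,0],"hand":-1},
])

```text
time_s: 20.45
eef_pos: [494.6, -2.0, 113.7]
ee_rot: [0.0, 0.752, 0.659, 0.0]
force: [-2.4, -0.4, 3.1]
grip_width: 0.545
grip_force: 64.6
```

```bash
python3 go.py
```

```text
t 20.45 pos [494.635  -2.016 113.721] phi 82.51 tilt [ 0.022 -0.009] F [-2.375 -0.443  3.117] M [0.102 0.408 0.016] grip 0.545 64.62876319885254
```

Home at 113.7, with contact felt. Releasing and rising.

>>> arm_command([
  {"dr":[0,0,0],"offset":[0,0,0],"hand":1},
  {"dr":[0,0,0],"offset":[0,0,0],"hand":1},
  {"dr":[0,0,0],"offset":[0,0,0],"hand":1},
  {"dr":[0,0,0],"offset":[0,0,-0.1],"hand":1},
  {"dr":[0,0,0],"offset":[0,0,-0.3],"hand":1},
  {"dr":[0,0,0],"offset":[0,0,-0.3],"hand":1},
  {"dr":[0,0,0],"offset":[0,0,-0.1],"hand":1},
  {"dr":[0,0,0],"offset":[0,0,0],"hand":1},
])

```text
time_s: 21.25
eef_pos: [495.3, -2.2, 211.3]
ee_rot: [0.002, 0.752, 0.659, 0.001]
force: [-0.8, -0.3, -0.5]
grip_width: 1.001
grip_force: 0.0
```

```bash
python3 go.py
python3 - <<'E'
from h import *
im=ctrl.capture("side")
cv2.imwrite("pics/f1.png",cv2.resize(im[120:270,210:410],(800,600),interpolation=cv2.INTER_CUBIC)[:,:,::-1])
E
```

```text
t 21.25 pos [495.251  -2.155 211.285] phi 82.51 tilt [ 0.224 -0.055] F [-0.756 -0.342 -0.502] M [-0.001 -0.008 -0.035] grip 1.001 0.0
```

View pics/f1.png

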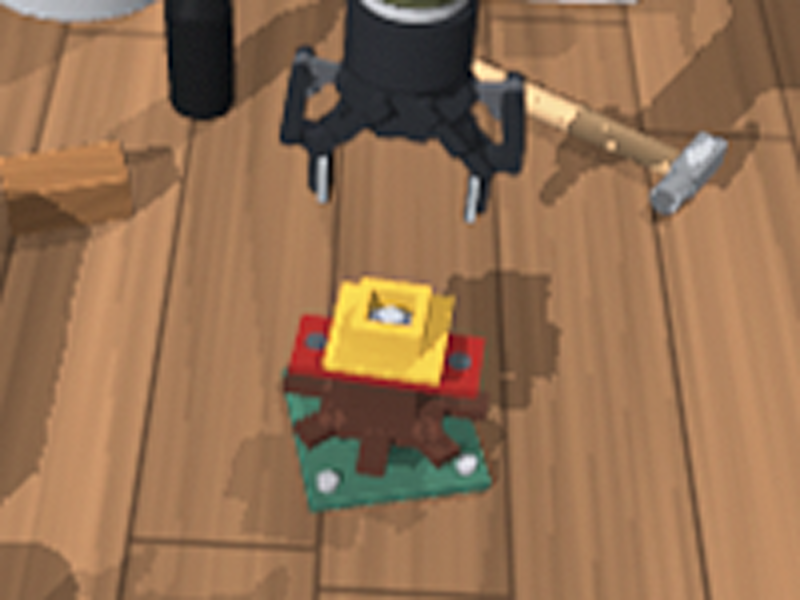

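The collar sits flat on the red arm with the pilot just inside its bore (crop ≈390,315), and the gripper is clear. Handing in.

```bash
python3 -c "
from rig import ctrl
print(ctrl.finish_job())"
```

```text
the job is handed in; nothing more can be done
None
```

The wheel, torque arm and end collar are on the shaft in that order, each lowered in the grip until it seated at its expected height, then released; the job was handed in at about 21 s, and no verdict came back.

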